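Move four leather tools to the comb rack in reverse order

TASK

Move the four tools lying across the grey stand one by one to the brown wooden comb rack, in reverse order: the tool nearest the robot goes into the comb rack's farthest slot, the next into the slot before it, and so on. Each lies across both notched rails, roughly centred along its length, one tool to a slot. Drop nothing and leave the other things on the bench and in the tray where they are.

Things in the scene. Friction and masses are not known exactly. Their poses are not given: they have to be found in the camera images.
- saddle_stand: grey stand, fixed, 268 mm (x) by 84 mm (y): two rails along x, 60 mm apart inside, 98 mm above the bench, carry four black saddles at x = -96, -32, 32, 96 mm; saddle tie strips cross between the rails at 76 to 80 mm. Origin: centre of underside; x along the row, away from the robot, about 33 deg left of ahead; y left. In the shallow tray (walls 96 mm high) or on the bench beside it
- comb_rack: brown wooden comb rack, fixed, 268 mm (x) by 84 mm (y): two rails along x, 12 mm thick, centred on y = -36 and 36 mm, open between. Four slots at x = -96, -32, 32, 96 mm, each 52 mm wide, flat seats 110 mm above the bench; teeth between them 12 mm thick, 18 mm high. Origin: centre of underside; x along the row, away from the robot, y left. In the tray or beside it, where the stand is not
- strap_die: oval steel strap-end cutting die, a thick-walled open band, 34 mm wide (x), 105 mm long (y), 30 mm high; origin at the centre of its underside; y along its length
- slicker: turned wooden edge slicker with grooves, 22 mm thick, 105 mm long (y), lying; origin at mid length on its underside as it lies at the start, 11 mm off its axis
- brush: flat brush with wooden handle and dark bristles, 18 mm wide (x), 141 mm long (y), 12 mm high, lying; its round handle is 12 mm thick where it is held, at the origin; origin at the centre of its underside
- punch: plain steel hole punch, a round rod tapering at one end, 13 mm thick, 125 mm long (y), lying; origin at mid length on its underside as it lies at the start, about 6 mm off its axis
- strap_die_saddle: black plastic saddle fixed on the grey stand; the one that carries the strap-end die at the start; 44 mm clear between its cheeks (along x), which stand in pairs 72 mm apart along y and rise 9 mm over its seat, 12 mm above the origin. Origin: its middle, level with the rail tops; axes parallel to the stand's
- slicker_saddle: black plastic saddle fixed on the grey stand; the one that carries the slicker at the start; 32 mm clear between its cheeks (along x), which stand in pairs 72 mm apart along y and rise 9 mm over its seat, 12 mm above the origin. Origin: its middle, level with the rail tops; axes parallel to the stand's
- brush_saddle: black plastic saddle fixed on the grey stand; the one that carries the brush at the start; 27 mm clear between its cheeks (along x), which stand in pairs 72 mm apart along y and rise 9 mm over its seat, 12 mm above the origin. Origin: its middle, level with the rail tops; axes parallel to the stand's
- punch_saddle: black plastic saddle fixed on the grey stand; the one that carries the punch at the start; 22 mm clear between its cheeks (along x), which stand in pairs 72 mm apart along y and rise 9 mm over its seat, 12 mm above the origin. Origin: its middle, level with the rail tops; axes parallel to the stand's
- glue_pot: bystander, not to be disturbed: open cream glue pot, 70 mm across, 66 mm high, on the bench; origin at the centre of its underside
- wax_block: bystander, not to be disturbed: yellow wax block, 36 x 55 x 23 mm, on the bench; origin at the centre of its underside
- round_tin: bystander, not to be disturbed: round tin, 65 mm across, 31 mm high, in the tray; origin at the centre of its underside
- tape_measure: bystander, not to be disturbed: tape measure, 37 x 71 x 62 mm, in the tray; origin at the centre of its underside

How it is judged:
At the end, for the whole second after the job is handed in: Each tool lies at rest in the comb rack's slot whose number from the far end is that of its saddle from the near end: origin within 26 mm of the slot's middle along the row and 18 mm of the rack's centre line, on both rails (110 mm up), level within 0.15 rad, within 0.3 rad of square to the rails (((x of strap_die_saddle in the frame of saddle_stand between -0.116 and -0.076 m and x of strap_die in the frame of comb_rack between 0.07 and 0.122 m) or (x of strap_die_saddle in the frame of saddle_stand between -0.052 and -0.012 m and x of strap_die in the frame of comb_rack between 0.006 and 0.058 m) or (x of strap_die_saddle in the frame of saddle_stand between 0.012 and 0.052 m and x of strap_die in the frame of comb_rack between -0.058 and -0.006 m) or (x of strap_die_saddle in the frame of saddle_stand between 0.076 and 0.116 m and x of strap_die in the frame of comb_rack between -0.122 and -0.07 m)) and y of strap_die in the frame of comb_rack between -0.018 and 0.018 m and z of strap_die in the frame of comb_rack between 0.105 and 0.142 m and angle between the y axis of each of strap_die, slicker, brush, punch and the y axis of comb_rack, either way round below 0.3 rad and angle between strap_die's own y axis and vertical between 1.42 and 1.72 rad and linear speed of each of strap_die, slicker, brush, punch below 0.02 m/s and ((x of slicker_saddle in the frame of saddle_stand between -0.116 and -0.076 m and x of slicker in the frame of comb_rack between 0.07 and 0.122 m) or (x of slicker_saddle in the frame of saddle_stand between -0.052 and -0.012 m and x of slicker in the frame of comb_rack between 0.006 and 0.058 m) or (x of slicker_saddle in the frame of saddle_stand between 0.012 and 0.052 m and x of slicker in the frame of comb_rack between -0.058 and -0.006 m) or (x of slicker_saddle in the frame of saddle_stand between 0.076 and 0.116 m and x of slicker in the frame of comb_rack between -0.122 and -0.07 m)) and y of slicker in the frame of comb_rack between -0.018 and 0.018 m and z of slicker in the frame of comb_rack between 0.105 and 0.142 m and angle between slicker's own y axis and vertical between 1.42 and 1.72 rad and ((x of brush_saddle in the frame of saddle_stand between -0.116 and -0.076 m and x of brush in the frame of comb_rack between 0.07 and 0.122 m) or (x of brush_saddle in the frame of saddle_stand between -0.052 and -0.012 m and x of brush in the frame of comb_rack between 0.006 and 0.058 m) or (x of brush_saddle in the frame of saddle_stand between 0.012 and 0.052 m and x of brush in the frame of comb_rack between -0.058 and -0.006 m) or (x of brush_saddle in the frame of saddle_stand between 0.076 and 0.116 m and x of brush in the frame of comb_rack between -0.122 and -0.07 m)) and y of brush in the frame of comb_rack between -0.018 and 0.018 m and z of brush in the frame of comb_rack between 0.105 and 0.142 m and angle between brush's own y axis and vertical between 1.42 and 1.72 rad and ((x of punch_saddle in the frame of saddle_stand between -0.116 and -0.076 m and x of punch in the frame of comb_rack between 0.07 and 0.122 m) or (x of punch_saddle in the frame of saddle_stand between -0.052 and -0.012 m and x of punch in the frame of comb_rack between 0.006 and 0.058 m) or (x of punch_saddle in the frame of saddle_stand between 0.012 and 0.052 m and x of punch in the frame of comb_rack between -0.058 and -0.006 m) or (x of punch_saddle in the frame of saddle_stand between 0.076 and 0.116 m and x of punch in the frame of comb_rack between -0.122 and -0.07 m)) and y of punch in the frame of comb_rack between -0.018 and 0.018 m and z of punch in the frame of comb_rack between 0.105 and 0.142 m and angle between punch's own y axis and vertical between 1.42 and 1.72 rad); the robot touches nothing.
It fails at once if a tool falls off the racks (height (world z) of any of strap_die, slicker, brush, punch below 0.085 m).
It fails at once if the glue pot, wax block, round tin or tape measure is pushed more than 25 mm (distance of any of glue_pot, wax_block, round_tin, tape_measure from where it was at the start of the episode above 0.025 m).
It also fails if it takes over 90 s, if anything falls off the work surface, if the arm or the gripper's body presses on something with over 40 N, if the wrist force passes 120 N, or if a joint passes its speed limit or range.

ROBOT

A 7-joint arm with a two-finger parallel gripper is mounted at the origin on a cart in front of the work surface, level with it; the furniture and walls round the work are solid. World frame = base frame: x ahead of the robot, y to its left, z up, the work surface at z = 0. Lengths are in m, angles in rad, forces in N, time in s.
With the tool pointing down it reaches from about 0.4 to 0.85 m from the base axis. Payload 10.4 kg.
Tool frame: the origin (TCP) lies between the finger pads; the fingertips stand 25 mm ahead of it and the grasp point (between the pads) lies 6 mm ahead of it; x points along the fingers, y is the direction in which the jaws open and shut, and the axes are right-handed (so a half turn about x gives the same grasp; the last joint's range is limited). The gripper opens to 87 mm and grips with 3 to 60 N. Pads are 19 mm wide; open, the fingers measure 117 mm over their backs; the gripper's body (75 mm by 190 mm) begins 51 mm behind the grasp point.
Start: joints at [-1.145, 0.332, -0.065, 1.46, 0.022, 1.35, -0.088], TCP at [0.271, 0.563, 0.248] pointing down, gripper open.
Joint ranges: [-2.6, 2.6], [-0.5, 2.12], [-1.47, 1.34], [0.16, 2.42], [-1.27, 4.41], [0.06, 2.06], [-2.6, 2.6]. Speed limits (rad/s): [2.22, 2.22, 2.79, 2.79, 3.14, 3.14, 3.14].

INTERFACE

Orientations are given as a unit quaternion [x, y, z, w].
In Python, from bench import r gives the robot as it stands.
- The arm moves only by the shell command python3 -m pendant 'ROWS' [FORCE]. ROWS is JSON, a list of rows, each an object with "translation": the shift along the world's x, y, z in cm, a list of three; "angular": the turn, a rotation vector about the world's x, y, z in degrees, a list of three; "hand": the opening, from -1 (shut) to 1 (fully open). In form: [{"translation": [dx, dy, dz], "angular": [wx, wy, wz], "hand": hand}, ...]. A call has 1 to 20 rows; each row shifts and turns the commanded pose from where the row before left it; what a row does not reach is not made up. A row lasts 1/10 s, in which the tool goes at most 50 mm and 8.59 degrees, less where a joint would pass 70% of its speed; a pose out of reach is approached as far as the arm can. A call is refused whole if a number of a shift passes 5 or a number of a turn 8.59, either way. A call with a gripper value outside its range is refused whole. The fingers move at their own pace and stop on an object; FORCE is the grip in N (left out, the last holds). Time passes only in rows, so rows that do not move let the fingers close. It gives the time, the measured TCP pose, the force and the opening at its end, in the units of the state.
- r.read_state(): the state, without advancing time (a new reading comes with each control period).
- r.camera(name): name is "scene" or "top" or "wrist"; returns the picture (480x640x3 uint8, red, green, blue); there is no depth.
- r.camera_info(name): a dict with "fx", "fy", "cx", "cy" (pixels), "rvec" (rotation vector, rad) and "tvec" (3), from world to camera coordinates, as OpenCV has them; the wrist camera has in their place "mount" (4x4, takes a point from camera to tool coordinates, whose origin is the TCP and whose axes are the tool frame's). Camera axes: x right, y down, z forward; pixel columns grow to the right and rows downward; lengths in m; the calibration is good to about 2 mm. A picture is of the moment at which its call begins: read the wrist's pose just before it. camera_info takes no time and is no camera call.
- r.close_job(): hands the job in, once; it reports no verdict.
Trained networks look in the newest picture that a camera, given by its name, has taken for a name from the list of things; names that differ only in an ending like _2 or _b are one class to them, and where a whole thing is asked for, a point or a joint stands for the part that bears it (a point fixed in the world has none). Each returns a list of dicts, best first, with "confidence" (0 to 1); they miss things now and then, are a little off and sometimes report something else, mostly with a low value. They report only what shows in the picture. A call takes as long as a camera call.
- r.find_in(camera, name): "point" ([row, column] in pixels, amid what is visible of it).
- r.mark_of(camera, name): "point" ([row, column] in pixels: a listed point, or the origin of a listed thing).
The state is a dict: "time": time; "joint_positions": joint angles; "joint_vel": joint speeds; "joint_torque": joint torques, N m; "ee_pos": TCP position; "eef_rot": TCP orientation; "ft_force": force on the tool from outside, world axes, zero at the start; "torque": the same for the moment, N m; "width": finger opening in m.
Only numpy, scipy, OpenCV 4.12 (cv2) and the standard library are available. Lean on these libraries where they do the work, as an engineer would, in place of code of your own. Each camera call takes 0.05 s, during which the arm holds its last target.

## Working session

There is one attempt and no reset: what is moved stays moved. The work goes in short steps, Python scripts to look and compute and a shell command to move; the robot and the scene stay as the last step left them, time stands still between calls to the robot, and variables do not carry over. Pictures are saved under pics/ and viewed, and the job is handed in when it is done.

```bash
ls; mkdir -p pics
python3 - <<'E'
from bench import r
import cv2
s=r.read_state();print(s)
for n in ("scene","top","wrist"):
    im=r.camera(n);cv2.imwrite(f"pics/{n}0.png",im[:,:,::-1]);print(n,r.camera_info(n))
E
```

```text
pics
{'time': 0.0, 'joint_positions': array([-1.14462907,  0.33290664, -0.06469208,  1.46097371,  0.02159181,
        1.34989251, -0.08850504]), 'joint_vel': array([-5.51712045e-04, -9.14347469e-04,  1.11051887e-05,  4.29940551e-04,
        8.89445993e-05,  5.73506532e-04,  9.82494430e-04]), 'joint_torque': array([-1.27404121e-03, -6.23240089e+01,  2.38324609e-02, -3.89893556e+01,
       -6.14581397e-02,  3.97498417e-02,  1.36949739e-04]), 'ee_pos': array([0.2710076 , 0.5627822 , 0.24671671]), 'eef_rot': array([ 0.15681612,  0.68947576, -0.157849  ,  0.68928628]), 'ft_force': array([ 0.21809288, -0.60835249, -0.33042897]), 'torque': array([-0.01973891, -0.0069591 ,  0.03053253]), 'width': 0.08700311835810824}
scene {'fx': 470.0153484686094, 'fy': 470.0153484686094, 'cx': 323.94837013431294, 'cy': 236.7038903479654, 'rvec': array([ 0.57472143, -2.58619503,  1.28115831]), 'tvec': array([0.54787449, 0.11064663, 1.20994526])}
top {'fx': 505.5521948855493, 'fy': 505.5521948855493, 'cx': 316.11886700901545, 'cy': 238.97653935584833, 'rvec': array([ 2.09756927, -2.15432213,  0.13175698]), 'tvec': array([0.23872409, 0.51408873, 0.96752611])}
wrist {'fx': 406.607607034918, 'fy': 406.607607034918, 'cx': 315.1436253998397, 'cy': 233.7547312430652, 'mount': array([[ 7.53127508e-04, -2.87620458e-01,  9.57744175e-01,
        -1.37400143e-01],
       [ 9.99999218e-01, -7.39600498e-04, -1.00846466e-03,
        -8.61775364e-04],
       [ 9.98403136e-04,  9.57744186e-01,  2.87619676e-01,
        -7.89016401e-02],
       [ 0.00000000e+00,  0.00000000e+00,  0.00000000e+00,
         1.00000000e+00]])}
```

View pics/top0.png

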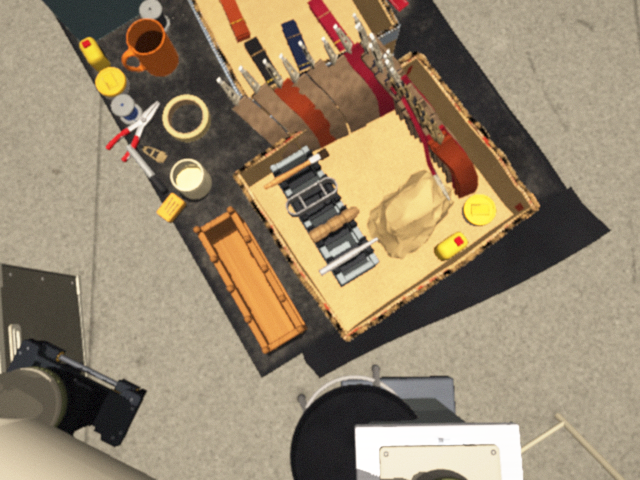

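View pics/scene0.png

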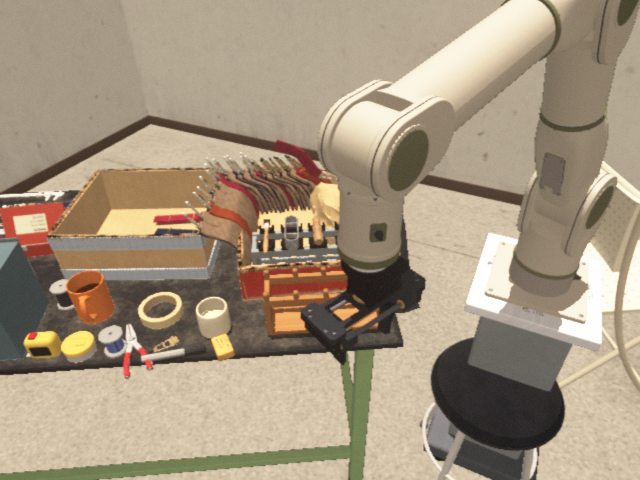

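View pics/wrist0.png

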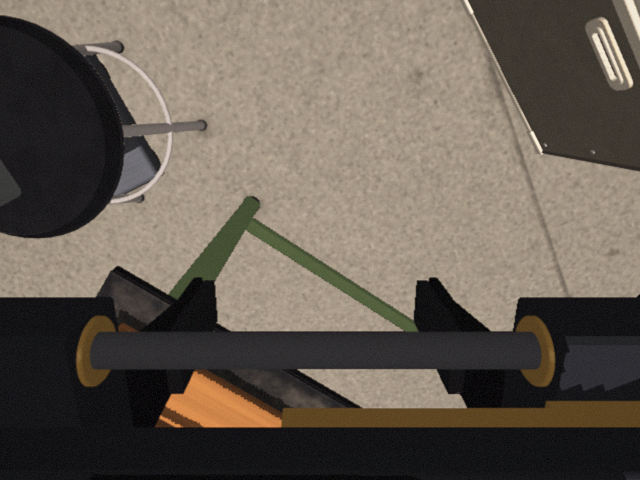

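The top view shows the stand in the tray. From the near end the tools are punch (350,257), slicker (333,224), die (312,197) and brush (295,171). The comb rack is on the bench around (250,280). Next I'll localise them.

```bash
cat > h.py <<'E'
from bench import r
import numpy as np, cv2
def back(cam,px,z):
    i=r.camera_info(cam);R=cv2.Rodrigues(i['rvec'])[0];t=i['tvec']
    d=R.T@np.array([(px[1]-i['cx'])/i['fx'],(px[0]-i['cy'])/i['fy'],1]);o=-R.T@t
    return o+d*(z-o[2])/d[2]
def proj(cam,P):
    i=r.camera_info(cam);K=np.array([[i['fx'],0,i['cx']],[0,i['fy'],i['cy']],[0,0,1]])
    return cv2.projectPoints(np.array(P,float).reshape(-1,3),i['rvec'],i['tvec'],K,None)[0].reshape(-1,2)
E
python3 - <<'E'
from h import *
im=r.camera("top")
Z=dict(saddle_stand=0,comb_rack=0,punch=.11,slicker=.11,strap_die=.11,brush=.11,punch_saddle=.098,slicker_saddle=.098,strap_die_saddle=.098,brush_saddle=.098,glue_pot=0,wax_block=0,round_tin=0,tape_measure=0)
for n,z in Z.items():
    for d in r.mark_of("top",n)[:2]: print(n,np.round(d['point'],1),round(d['confidence'],2),np.round(back("top",d['point'],z),3))
for a,b,c,d,nm in ((130,130,420,300,'stand'),(180,190,320,360,'rack')):
    cv2.imwrite(f"pics/{nm}1.png",cv2.resize(im[b:d,a:c],None,fx=800/(c-a) if nm=='stand' else 3.5,fy=800/(c-a) if nm=='stand' else 3.5,interpolation=2)[:600,:,::-1])
i=r.camera_info("top");R=cv2.Rodrigues(i['rvec'])[0];print(-R.T@i['tvec'])
E
```

```text
saddle_stand [223.2 318.7] 0.88 [0.56 0.22 0.  ]
saddle_stand [199.2 313.5] 0.57 [0.612 0.23  0.   ]
comb_rack [283.4 258.7] 0.96 [0.438 0.347 0.   ]
comb_rack [257.1 346.6] 0.63 [0.487 0.164 0.   ]
punch [255.5 350.1] 0.81 [0.477 0.161 0.11 ]
slicker [225.4 335.9] 0.81 [0.535 0.185 0.11 ]
strap_die [201.6 312.8] 0.62 [0.582 0.228 0.11 ]
strap_die [210.9 474.7] 0.26 [ 0.554 -0.074  0.11 ]
brush [171.1 293.7] 0.55 [0.642 0.263 0.11 ]
punch_saddle [256.2 346.5] 0.91 [0.477 0.167 0.098]
slicker_saddle [231.5 330.6] 0.58 [0.525 0.196 0.098]
strap_die_saddle [196.8 315. ] 0.77 [0.594 0.223 0.098]
brush_saddle [173.4 298.2] 0.96 [0.641 0.255 0.098]
brush_saddle [229.1 333.7] 0.3 [0.53  0.19  0.098]
glue_pot [180.6 195. ] 0.6 [0.661 0.483 0.   ]
wax_block [208.7 173.2] 0.79 [0.601 0.529 0.   ]
round_tin [208.7 476.5] 0.74 [ 0.581 -0.11   0.   ]
tape_measure [248.2 452.7] 0.98 [ 0.5   -0.055  0.   ]
[0.36361998 0.19532531 1.04259854]
```

View pics/stand1.png

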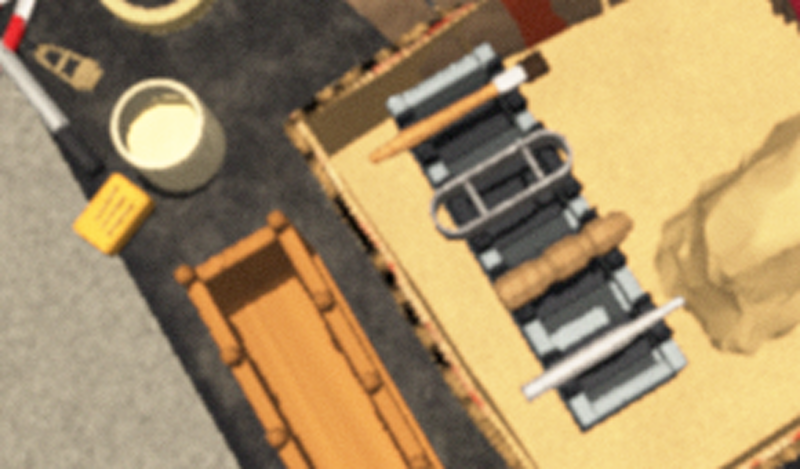

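View pics/rack1.png

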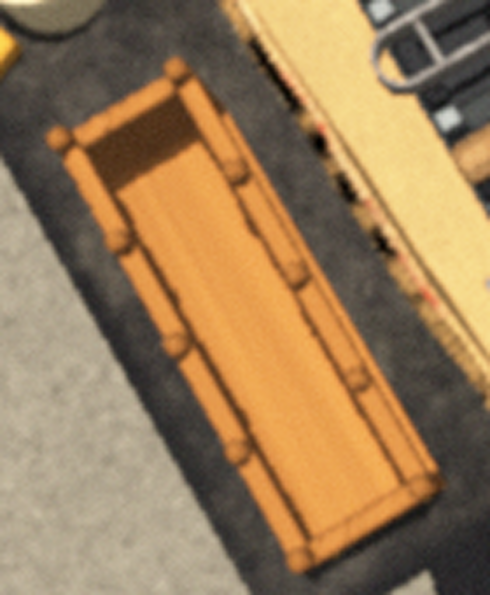

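```bash
cat > fit.py <<'E'
from h import *
def rigid(A,B):
    a=A.mean(0);b=B.mean(0);H=(A-a).T@(B-b);th=np.arctan2(H[0,1]-H[1,0],H[0,0]+H[1,1])
    R=np.array([[np.cos(th),-np.sin(th)],[np.sin(th),np.cos(th)]]);t=b-R@a
    return t,th,B-(A@R.T+t)
s=3.5
L=[(60,137),(119,240),(176,343),(237,450),(302,556)];Rr=[(178,68),(236,170),(296,270),(358,377),(427,481)]
A=[];B=[]
for k in range(5):
    x=.128-.064*k
    for y,p in ((.036,L[k]),(-.036,Rr[k])):
        A.append((x,y));B.append(back("top",(p[1]/s+190-.3,p[0]/s+180-.3),.128)[:2])
t,th,res=rigid(np.array(A),np.array(B));print("rack",t,np.degrees(th));print(np.round(res*1000,1).tolist())
for x in (-.096,-.032,.032,.096):print(x,np.round(t+x*np.array([np.cos(th),np.sin(th)]),4))
s=800/290
pts=[(388,103),(492,46),(585,428),(685,360)]
A=np.array([(.134,.042),(.134,-.042),(-.134,.042),(-.134,-.042)])
B=np.array([back("top",(p[1]/s+130-.3,p[0]/s+130-.3),.098)[:2] for p in pts])
t,th,res=rigid(A,B);print("stand",t,np.degrees(th));print(np.round(res*1000,1).tolist())
for x in (-.096,-.032,.032,.096):print(x,np.round(t+x*np.array([np.cos(th),np.sin(th)]),4))
E
python3 fit.py
```

```text
rack [0.44000179 0.34870688] 29.948635319627368
[[-0.4, -0.8], [-1.0, -1.2], [-0.7, -0.7], [-1.3, -0.0], [0.1, 1.1], [0.5, 0.7], [0.0, 1.4], [-0.3, 1.0], [1.5, 0.3], [1.5, -1.6]]
-0.096 [0.3568 0.3008]
-0.032 [0.4123 0.3327]
0.032 [0.4677 0.3647]
0.096 [0.5232 0.3966]
stand [0.56066107 0.20735648] 29.391849629331617
[[-1.1, -1.0], [-3.2, -1.9], [0.6, -0.6], [3.7, 3.4]]
-0.096 [0.477  0.1602]
-0.032 [0.5328 0.1917]
0.032 [0.5885 0.2231]
0.096 [0.6443 0.2545]
```

```bash
cat >> h.py <<'E'
from scipy.spatial.transform import Rotation as Ro
def st():
    s=r.read_state();R=Ro.from_quat(s['eef_rot']).as_matrix();return s,R
def need(target,yawdeg):
    """target TCP pos, jaw direction yaw (mod 180): shift cm and rotvec deg"""
    s,R=st();best=None
    for k in (0,180):
        a=np.radians(yawdeg+k);X=np.array([0,0,-1.]);Y=np.array([np.cos(a),np.sin(a),0]);T=np.c_[X,Y,np.cross(X,Y)]
        rv=np.degrees(Ro.from_matrix(T@R.T).as_rotvec());print('rot',np.round(rv,2))
    print('t',s['time'],'tcp',np.round(s['ee_pos'],4),'w',round(s['width'],4),'shift cm',np.round((np.array(target)-s['ee_pos'])*100,2),'j7',s['joint_positions'][[4,6]])
E
python3 -c "
from h import *
need((.56,.21,.33),30)"
```

```text
rot [ -0.     0.   -34.29]
rot [ -0.    -0.   145.71]
t 0.9 tcp [0.2711 0.5631 0.2476] w 0.0874 shift cm [ 28.89 -35.31   8.24] j7 [ 0.02159633 -0.08851873]
```

```bash
python3 -m pendant '[{"translation":[0,0,4],"angular":[0,0,0],"hand":0.0},{"translation":[0,0,4],"angular":[0,0,0],"hand":0.0},{"translation":[2.9,-3.5,0],"angular":[0,0,-3.43],"hand":0.0},{"translation":[2.9,-3.5,0],"angular":[0,0,-3.43],"hand":0.0},{"translation":[2.9,-3.5,0],"angular":[0,0,-3.43],"hand":0.0},{"translation":[2.9,-3.5,0],"angular":[0,0,-3.43],"hand":0.0},{"translation":[2.9,-3.5,0],"angular":[0,0,-3.43],"hand":0.0},{"translation":[2.9,-3.5,0],"angular":[0,0,-3.43],"hand":0.0},{"translation":[2.9,-3.5,0],"angular":[0,0,-3.43],"hand":0.0},{"translation":[2.9,-3.5,0],"angular":[0,0,-3.43],"hand":0.0},{"translation":[2.9,-3.5,0],"angular":[0,0,-3.43],"hand":0.0},{"translation":[2.9,-3.5,0],"angular":[0,0,-3.43],"hand":0.0},{"translation":[0,0,0],"angular":[0,0,0],"hand":0.0},{"translation":[0,0,0],"angular":[0,0,0],"hand":0.0}]'
python3 - <<'E'
from h import *
need((.477,.16,.33),30)
cv2.imwrite("pics/w2.png",r.camera("wrist")[:,:,::-1])
cv2.imwrite("pics/s2.png",r.camera("scene")[:,:,::-1])
E
```

```text
time: 2.3
ee_pos: [0.5616, 0.2122, 0.3274]
eef_rot: [0.354, 0.612, -0.354, 0.612]
ft_force: [-0.8, 0.6, 0.9]
width: 0.0437
rot [ 0.01 -0.01  0.13]
rot [-2.0000e-02 -1.0000e-02 -1.7987e+02]
t 2.3 tcp [0.5616 0.2122 0.3274] w 0.0437 shift cm [-8.46 -5.22  0.26] j7 [-0.0681467   0.13583962]
```

View pics/w2.png

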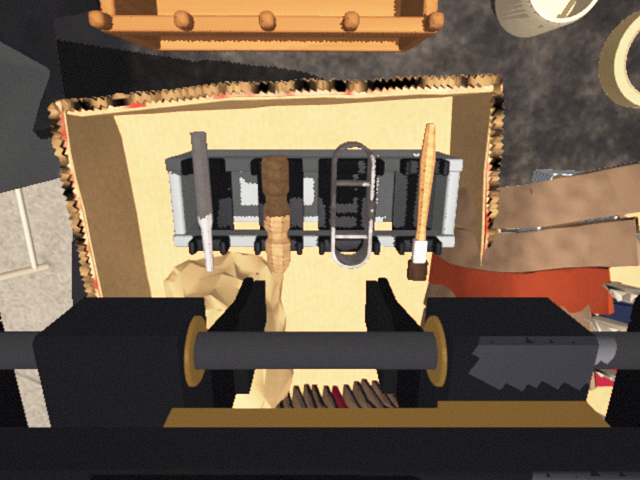

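View pics/s2.png

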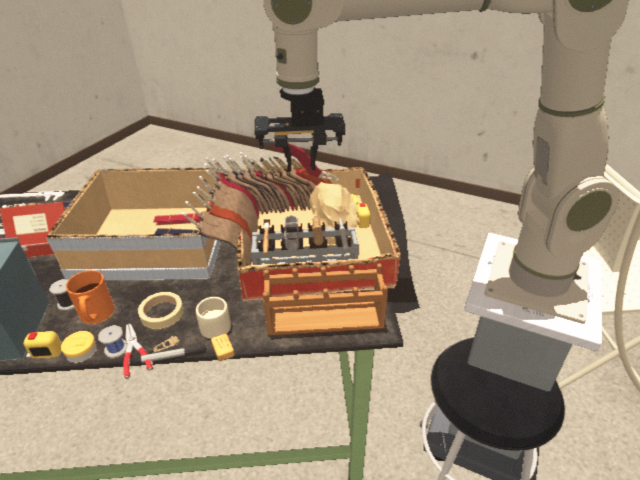

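```bash
cat >> h.py <<'E'
def wback(px_xy,z,pose=None):
    s,R=st();i=r.camera_info("wrist");M=i['mount']
    p=s['ee_pos'] if pose is None else pose
    d=R@M[:3,:3]@np.array([(px_xy[0]-i['cx'])/i['fx'],(px_xy[1]-i['cy'])/i['fy'],1]);o=p+R@M[:3,3]
    return (o+d*(z-o[2])/d[2])
def wproj(P):
    s,R=st();i=r.camera_info("wrist");M=i['mount'];out=[]
    for q in np.array(P,float).reshape(-1,3):
        c=M[:3,:3].T@(R.T@(q-s['ee_pos'])-M[:3,3]);out.append((i['fx']*c[0]/c[2]+i['cx'],i['fy']*c[1]/c[2]+i['cy']))
    return np.array(out)
E
python3 - <<'E'
from h import *
for n,a,b,z in (('punch',(199,135),(210,268),.1165),('slicker',(275,158),(279,272),.121),('die',(353,143),(350,267),.14),('brush',(431,126),(417,278),.116)):
    A=wback(a,z);B=wback(b,z);d=A-B;print(n,np.round((A+B)/2,4),'len',round(np.linalg.norm(d),4),'jawyaw',round(np.degrees(np.arctan2(d[1],d[0]))-90,1))
# stand corners at rail top
for p in ((168,157),(462,157),(174,246),(455,246)): print(p,np.round(wback(p,.098),4))
for x in (-.096,-.032,.032,.096):
    c=np.array([.56066,.20736]);
# top projections of body envelope at brush
c=np.array([.644,.2545]);u=np.array([.866,.5]);v=np.array([-.5,.866])
P=[np.r_[c+a*u+b*v,z] for z in (.17,.25) for a,b in ((.095,-.0375),(.095,.0375),(-.095,.0375),(-.095,-.0375))]
print(np.round(proj("top",P)));print(np.round(wproj(P)))
im=r.camera("top");q=np.round(proj("top",P)).astype(int)
cv2.polylines(im,[q[:4]],True,(255,0,0));cv2.polylines(im,[q[4:]],True,(0,255,0))
cv2.imwrite("pics/t3.png",cv2.resize(im[60:290,180:480],None,fx=2.6,fy=2.6,interpolation=2)[:,:,::-1])
E
```

```text
punch [0.4759 0.1659 0.1165] len 0.1189 jawyaw 30.2
slicker [0.536  0.1888 0.121 ] len 0.1025 jawyaw 30.5
die [0.584  0.2315 0.14  ] len 0.1038 jawyaw 30.2
brush [0.6427 0.2608 0.116 ] len 0.1362 jawyaw 29.3
(168, 157) [0.4262 0.1826 0.098 ]
(462, 157) [0.6532 0.3139 0.098 ]
(174, 246) [0.4655 0.1087 0.098 ]
(455, 246) [0.6968 0.2426 0.098 ]
[[286. 107.]
 [251. 128.]
 [305. 215.]
 [341. 194.]
 [282.  88.]
 [243. 110.]
 [302. 205.]
 [342. 182.]]
[[556. 276.]
 [574. 181.]
 [313. 180.]
 [313. 276.]
 [632. 328.]
 [664. 205.]
 [312. 204.]
 [312. 328.]]
```

View pics/t3.png

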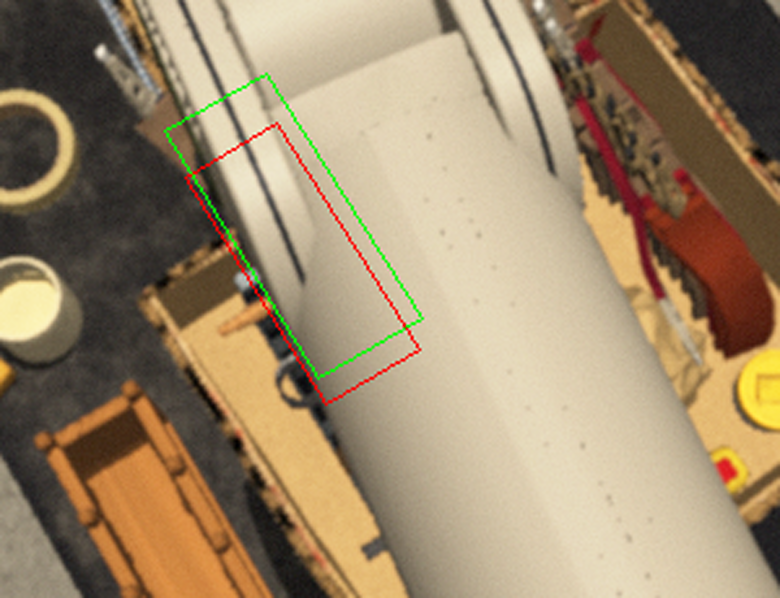

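The wrist view agrees with the top view: tool centres are punch (199,135)–(210,268), slicker, die and brush, all at about 30° yaw. First I'll grasp the punch.

```bash
python3 -m pendant '[{"translation":[-2.14,-1.16,-1],"angular":[0,0,0],"hand":0.0},{"translation":[-2.14,-1.16,-1],"angular":[0,0,0],"hand":0.0},{"translation":[-2.14,-1.16,-1],"angular":[0,0,0],"hand":0.0},{"translation":[-2.14,-1.16,-1],"angular":[0,0,0],"hand":0.0},{"translation":[0,0,-3],"angular":[0,0,0],"hand":0.0},{"translation":[0,0,-3],"angular":[0,0,0],"hand":0.0},{"translation":[0,0,-3],"angular":[0,0,0],"hand":0.0},{"translation":[0,0,-3],"angular":[0,0,0],"hand":0.0},{"translation":[0,0,0],"angular":[0,0,0],"hand":0.0}]' 20
python3 - <<'E'
from h import *
need((.476,.166,.1225),30)
cv2.imwrite("pics/w4.png",r.camera("wrist")[:,:,::-1])
E
```

```text
time: 3.35
ee_pos: [0.4729, 0.167, 0.1644]
eef_rot: [0.351, 0.614, -0.355, 0.612]
ft_force: [0.0, -0.1, 0.6]
width: 0.0437
rot [ 0.15 -0.31 -0.13]
rot [  0.48   0.24 179.87]
t 3.35 tcp [0.4729 0.167  0.1644] w 0.0437 shift cm [ 0.31 -0.1  -4.19] j7 [-0.03625988  0.1276754 ]
```

View pics/w4.png

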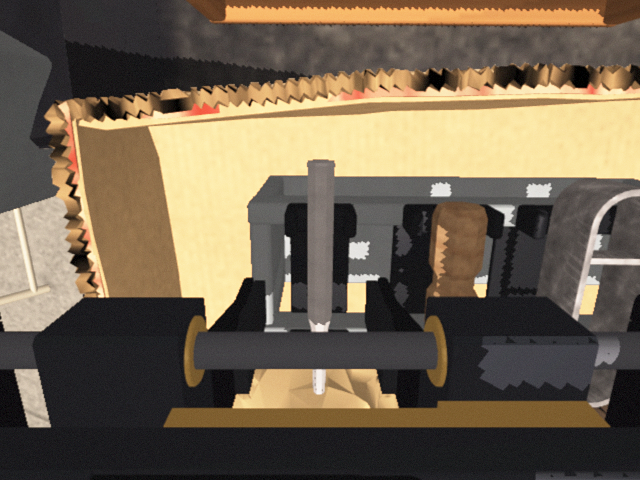

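Run:
```python
from h import *
A=wback((320,162),.1165);B=wback((320,392),.1165);print(A,B,(A+B)/2,np.linalg.norm(A-B))
need((A+B)/2+[0,0,.006],30)
```

```text
[0.44718207 0.21676798 0.1165    ] [0.50989436 0.10920267 0.1165    ] [0.47853822 0.16298532 0.1165    ] 0.12451155752831443
rot [ 0.07 -0.15 -0.1 ]
rot [2.400e-01 1.100e-01 1.799e+02]
t 3.4 tcp [0.4742 0.1673 0.1668] w 0.0433 shift cm [ 0.43 -0.43 -4.43] j7 [-0.0359525   0.12743198]
```

```bash
python3 -m pendant '[{"translation":[0.1,-0.15,-1.5],"angular":[0,0,0],"hand":0.0},{"translation":[0.1,-0.15,-1.5],"angular":[0,0,0],"hand":0.0},{"translation":[0,0,-1.45],"angular":[0,0,0],"hand":0.0},{"translation":[0,0,0],"angular":[0,0,0],"hand":0.0},{"translation":[0,0,0],"angular":[0,0,0],"hand":0.0},{"translation":[0,0,0],"angular":[0,0,0],"hand":-1},{"translation":[0,0,0],"angular":[0,0,0],"hand":-1},{"translation":[0,0,0],"angular":[0,0,0],"hand":-1},{"translation":[0,0,0],"angular":[0,0,0],"hand":-1},{"translation":[0,0,0],"angular":[0,0,0],"hand":-1},{"translation":[0,0,0],"angular":[0,0,0],"hand":-1}]' 25
```

```text
time: 4.5
ee_pos: [0.4776, 0.1637, 0.1232]
eef_rot: [0.354, 0.612, -0.354, 0.612]
ft_force: [0.4, 0.6, 1.2]
width: 0.0115
```

```bash
python3 -m pendant '[{"translation":[0,0,1],"angular":[0,0,0],"hand":-1},{"translation":[0,0,2],"angular":[0,0,0],"hand":-1},{"translation":[0,0,3],"angular":[0,0,0],"hand":-1},{"translation":[0,0,3],"angular":[0,0,0],"hand":-1},{"translation":[0,0,1],"angular":[0,0,0],"hand":-1},{"translation":[0.5,2.3,0],"angular":[0,0,0],"hand":-1},{"translation":[0.5,2.6,0],"angular":[0,0,0],"hand":-1},{"translation":[0.5,2.6,0],"angular":[0,0,0],"hand":-1},{"translation":[0.5,2.6,0],"angular":[0,0,0],"hand":-1},{"translation":[0.5,2.6,0],"angular":[0,0,0],"hand":-1},{"translation":[0.5,2.6,0],"angular":[0,0,0],"hand":-1},{"translation":[0.5,2.6,0],"angular":[0,0,0],"hand":-1},{"translation":[0.5,2.6,0],"angular":[0,0,0],"hand":-1},{"translation":[0.5,2.6,0],"angular":[0,0,0],"hand":-1},{"translation":[0,0,0],"angular":[0,0,0],"hand":-1},{"translation":[0,0,0],"angular":[0,0,0],"hand":-1}]'
python3 - <<'E'
from h import *
need((.5232,.3966,.1235),30)
cv2.imwrite("pics/w5.png",r.camera("wrist")[:,:,::-1])
E
```

```text
time: 6.1
ee_pos: [0.5223, 0.3946, 0.2222]
eef_rot: [0.353, 0.612, -0.354, 0.612]
ft_force: [0.1, -1.4, -0.2]
width: 0.0117
rot [ 0.07 -0.05 -0.02]
rot [8.0000e-02 1.1000e-01 1.7998e+02]
t 6.1 tcp [0.5223 0.3946 0.2222] w 0.0117 shift cm [ 0.09  0.2  -9.87] j7 [-0.07071149 -0.14435757]
```

View pics/w5.png

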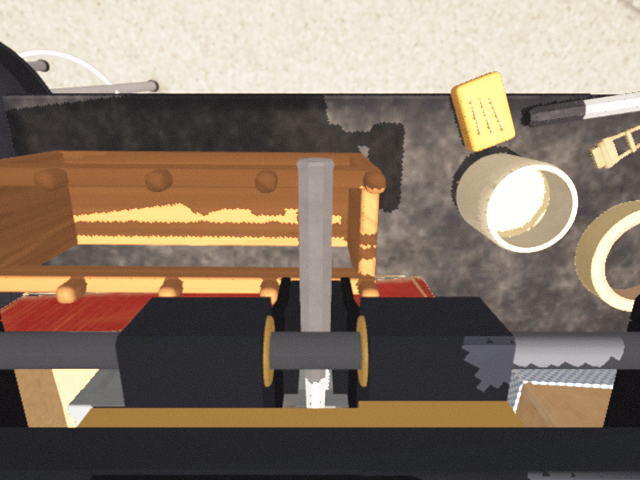

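Run:
```python
from h import *
t=np.array([.44,.3487]);u=np.array([np.cos(np.radians(29.95)),np.sin(np.radians(29.95))]);v=np.array([-u[1],u[0]])
for p in ((373,181),(266,181),(158,180),(50,180),(369,287),(270,289),(169,289),(68,290)):
    w=wback(p,.128)[:2]-t;print(p,np.round([w@u*1000,w@v*1000],1))
```

```text
(373, 181) [126.5  38. ]
(266, 181) [65.1 38. ]
(158, 180) [ 3.2 38.7]
(50, 180) [-58.8  38.7]
(369, 287) [126.6 -28.1]
(270, 289) [ 65.2 -29.4]
(169, 289) [  2.4 -29.4]
(68, 290) [-60.6 -30.1]
```

```bash
python3 -m pendant '[{"translation":[0,0.2,-2],"angular":[0,0,0],"hand":-1},{"translation":[0,0.1,-3],"angular":[0,0,0],"hand":-1},{"translation":[0,0,-2],"angular":[0,0,0],"hand":-1},{"translation":[0,0,-1.5],"angular":[0,0,0],"hand":-1},{"translation":[0,0,-0.8],"angular":[0,0,0],"hand":-1},{"translation":[0,0,0],"angular":[0,0,0],"hand":-1},{"translation":[0,0,0],"angular":[0,0,0],"hand":-1},{"translation":[0,0,0],"angular":[0,0,0],"hand":-1}]'
```

```text
time: 6.95
ee_pos: [0.5231, 0.3981, 0.1314]
eef_rot: [0.354, 0.612, -0.353, 0.613]
ft_force: [-0.7, -0.1, -0.9]
width: 0.0117
```

```bash
python3 -m pendant '[{"translation":[0,0,-0.4],"angular":[0,0,0],"hand":-1},{"translation":[0,0,-0.3],"angular":[0,0,0],"hand":-1},{"translation":[0,0,0],"angular":[0,0,0],"hand":-1},{"translation":[0,0,0],"angular":[0,0,0],"hand":-1}]'
python3 - <<'E'
from h import *
cv2.imwrite("pics/w6.png",r.camera("wrist")[:,:,::-1])
E
```

```text
time: 7.35
ee_pos: [0.5227, 0.3979, 0.1233]
eef_rot: [0.354, 0.612, -0.353, 0.612]
ft_force: [0.4, 0.0, 1.7]
width: 0.0117
```

View pics/w6.png

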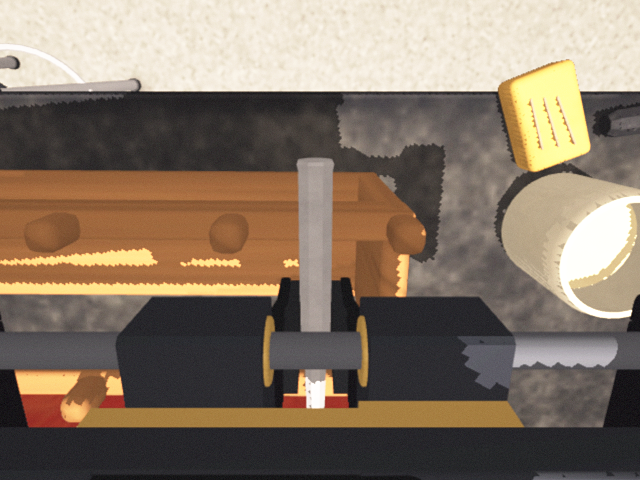

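```bash
python3 -m pendant '[{"translation":[0,0,0],"angular":[0,0,0],"hand":-0.6},{"translation":[0,0,0],"angular":[0,0,0],"hand":-0.4},{"translation":[0,0,0],"angular":[0,0,0],"hand":-0.2},{"translation":[0,0,0],"angular":[0,0,0],"hand":0},{"translation":[0,0,0],"angular":[0,0,0],"hand":0},{"translation":[0,0,1],"angular":[0,0,0],"hand":0},{"translation":[0,0,3],"angular":[0,0,0],"hand":0},{"translation":[0,0,3],"angular":[0,0,0],"hand":0},{"translation":[0,0,3],"angular":[0,0,0],"hand":0},{"translation":[0,0,0],"angular":[0,0,0],"hand":0},{"translation":[0,0,0],"angular":[0,0,0],"hand":0}]'
python3 - <<'E'
from h import *
cv2.imwrite("pics/w7.png",r.camera("wrist")[:,:,::-1])
need((.537,.187,.18),30)
E
```

```text
time: 8.5
ee_pos: [0.5228, 0.3979, 0.2236]
eef_rot: [0.354, 0.612, -0.353, 0.612]
ft_force: [0.1, -0.7, -0.7]
width: 0.0438
rot [ 0.02 -0.03  0.01]
rot [-4.0000e-02 -3.0000e-02 -1.7999e+02]
t 8.55 tcp [0.5224 0.3976 0.2225] w 0.0435 shift cm [  1.46 -21.06  -4.25] j7 [-0.07152442 -0.147943  ]
```

View pics/w7.png

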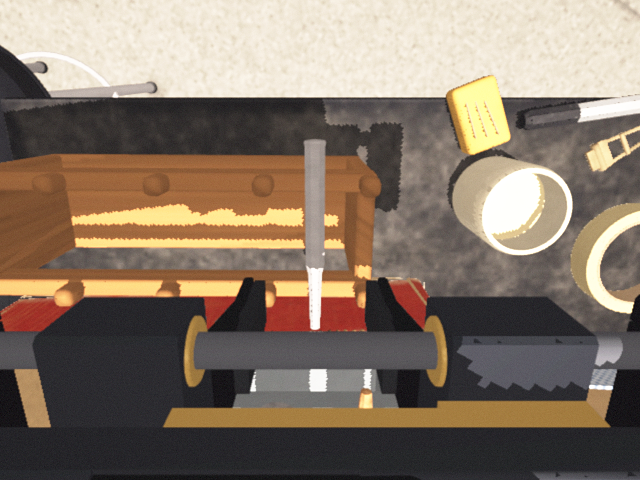

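```bash
python3 - <<'E'
from h import *
t=np.array([.44,.3487]);u=np.array([np.cos(np.radians(29.95)),np.sin(np.radians(29.95))]);v=np.array([-u[1],u[0]])
for p in ((316,142),(316,327)):
    w=wback(p,.1165)[:2]-t;print(p,np.round([w@u*1000,w@v*1000],1))
E
python3 -m pendant '[{"translation":[0.2,-3,0],"angular":[0,0,0],"hand":0},{"translation":[0.2,-3,0],"angular":[0,0,0],"hand":0},{"translation":[0.2,-3,0],"angular":[0,0,0],"hand":0},{"translation":[0.2,-3,0],"angular":[0,0,0],"hand":0},{"translation":[0.2,-3,0],"angular":[0,0,0],"hand":0},{"translation":[0.2,-3,0],"angular":[0,0,0],"hand":0},{"translation":[0.2,-3,0],"angular":[0,0,0],"hand":0},{"translation":[0,0,-2],"angular":[0,0,0],"hand":0},{"translation":[0,0,-2],"angular":[0,0,0],"hand":0},{"translation":[0,0,0],"angular":[0,0,0],"hand":0},{"translation":[0,0,0],"angular":[0,0,0],"hand":0},{"translation":[0,0,0],"angular":[0,0,0],"hand":0}]'
python3 - <<'E'
from h import *
cv2.imwrite("pics/w8.png",r.camera("wrist")[:,:,::-1])
need((.537,.187,.18),30)
E
```

```text
(316, 142) [95.4 62.6]
(316, 327) [ 95.5 -58.9]
time: 9.75
ee_pos: [0.5368, 0.188, 0.1838]
eef_rot: [0.354, 0.612, -0.353, 0.613]
ft_force: [0.3, 0.6, 0.3]
width: 0.0434
rot [-0.03  0.06 -0.  ]
rot [-9.0e-02 -4.0e-02  1.8e+02]
t 9.8 tcp [0.5369 0.188  0.1839] w 0.0435 shift cm [ 0.01 -0.1  -0.39] j7 [-0.06862948  0.16161372]
```

View pics/w8.png

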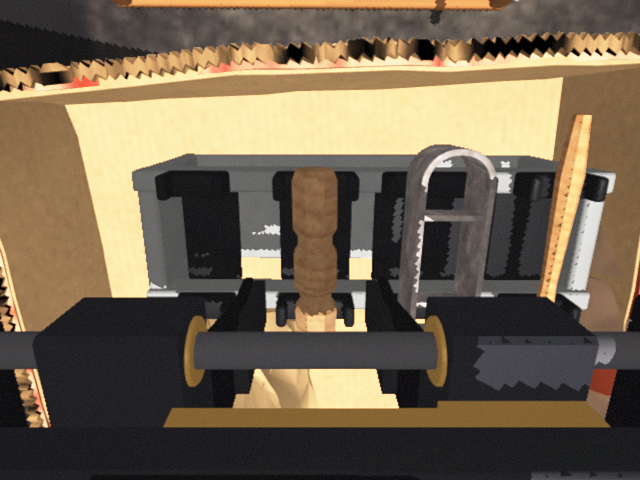

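Run:
```python
from h import *
v=np.array([-.5,.866,0])
A=wback((314,167),.121);print(A,A-.0525*v)
```

```text
[0.50972621 0.23281821 0.121     ] [0.53597621 0.18735321 0.121     ]
```

Centred within about 1 mm.

```bash
python3 -m pendant '[{"translation":[0,0,-2.5],"angular":[0,0,0],"hand":0.0},{"translation":[0,0,-2],"angular":[0,0,0],"hand":0.0},{"translation":[0,0,-1.2],"angular":[0,0,0],"hand":0.0},{"translation":[0,0,0],"angular":[0,0,0],"hand":0.0},{"translation":[0,0,0],"angular":[0,0,0],"hand":0.0},{"translation":[0,0,0],"angular":[0,0,0],"hand":-1},{"translation":[0,0,0],"angular":[0,0,0],"hand":-1},{"translation":[0,0,0],"angular":[0,0,0],"hand":-1},{"translation":[0,0,0],"angular":[0,0,0],"hand":-1},{"translation":[0,0,0],"angular":[0,0,0],"hand":-1},{"translation":[0,0,0],"angular":[0,0,0],"hand":-1}]' 25
```

```text
time: 10.9
ee_pos: [0.5368, 0.1878, 0.1264]
eef_rot: [0.354, 0.612, -0.353, 0.612]
ft_force: [-1.3, -0.1, 3.2]
width: 0.0222
```

```bash
python3 -m pendant '[{"translation":[0,0,1],"angular":[0,0,0],"hand":-1},{"translation":[0,0,2],"angular":[0,0,0],"hand":-1},{"translation":[0,0,3],"angular":[0,0,0],"hand":-1},{"translation":[0,0,3],"angular":[0,0,0],"hand":-1},{"translation":[0,0,1],"angular":[0,0,0],"hand":-1},{"translation":[-0.99,2.53,0],"angular":[0,0,0],"hand":-1},{"translation":[-0.99,2.53,0],"angular":[0,0,0],"hand":-1},{"translation":[-0.99,2.53,0],"angular":[0,0,0],"hand":-1},{"translation":[-0.99,2.53,0],"angular":[0,0,0],"hand":-1},{"translation":[-0.99,2.53,0],"angular":[0,0,0],"hand":-1},{"translation":[-0.99,2.53,0],"angular":[0,0,0],"hand":-1},{"translation":[-0.99,2.53,0],"angular":[0,0,0],"hand":-1},{"translation":[0,0,0],"angular":[0,0,0],"hand":-1},{"translation":[0,0,-3],"angular":[0,0,0],"hand":-1},{"translation":[0,0,-3],"angular":[0,0,0],"hand":-1},{"translation":[0,0,-2],"angular":[0,0,0],"hand":-1},{"translation":[0,0,-1.2],"angular":[0,0,0],"hand":-1},{"translation":[0,0,0],"angular":[0,0,0],"hand":-1},{"translation":[0,0,0],"angular":[0,0,0],"hand":-1}]'
python3 - <<'E'
from h import *
cv2.imwrite("pics/w9.png",r.camera("wrist")[:,:,::-1])
E
```

```text
time: 12.8
ee_pos: [0.4677, 0.3649, 0.1348]
eef_rot: [0.354, 0.612, -0.353, 0.612]
ft_force: [0.4, -0.1, 0.9]
width: 0.0218
```

View pics/w9.png

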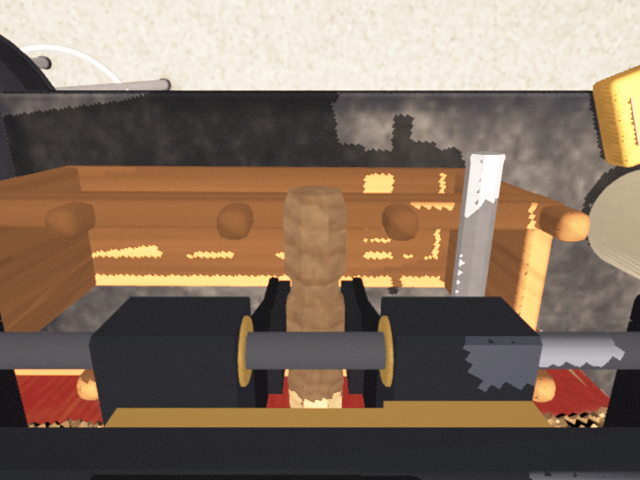

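```bash
python3 -m pendant '[{"translation":[0,0,-0.4],"angular":[0,0,0],"hand":-1},{"translation":[0,0,-0.4],"angular":[0,0,0],"hand":-1},{"translation":[0,0,0],"angular":[0,0,0],"hand":-1},{"translation":[0,0,0],"angular":[0,0,0],"hand":-1},{"translation":[0,0,0],"angular":[0,0,0],"hand":-0.4},{"translation":[0,0,0],"angular":[0,0,0],"hand":-0.2},{"translation":[0,0,0],"angular":[0,0,0],"hand":0},{"translation":[0,0,0],"angular":[0,0,0],"hand":0},{"translation":[0,0,0],"angular":[0,0,0],"hand":0},{"translation":[0,0,1],"angular":[0,0,0],"hand":0},{"translation":[0,0,3],"angular":[0,0,0],"hand":0},{"translation":[0,0,3],"angular":[0,0,0],"hand":0},{"translation":[0,0,3],"angular":[0,0,0],"hand":0},{"translation":[0,0,0],"angular":[0,0,0],"hand":0},{"translation":[0,0,0],"angular":[0,0,0],"hand":0}]'
python3 - <<'E'
from h import *
cv2.imwrite("pics/w10.png",r.camera("wrist")[:,:,::-1])
need((.586,.230,.18),30)
t=np.array([.44,.3487]);u=np.array([np.cos(np.radians(29.95)),np.sin(np.radians(29.95))]);v=np.array([-u[1],u[0]])
E
```

```text
time: 14.35
ee_pos: [0.4675, 0.365, 0.2271]
eef_rot: [0.354, 0.612, -0.353, 0.612]
ft_force: [-0.1, -0.1, -1.0]
width: 0.0435
rot [ 0.   -0.01  0.01]
rot [-1.0000e-02 -0.0000e+00 -1.7999e+02]
t 14.4 tcp [0.4671 0.3647 0.226 ] w 0.0432 shift cm [ 11.89 -13.47  -4.6 ] j7 [-0.04122566 -0.18494468]
```

View pics/w10.png

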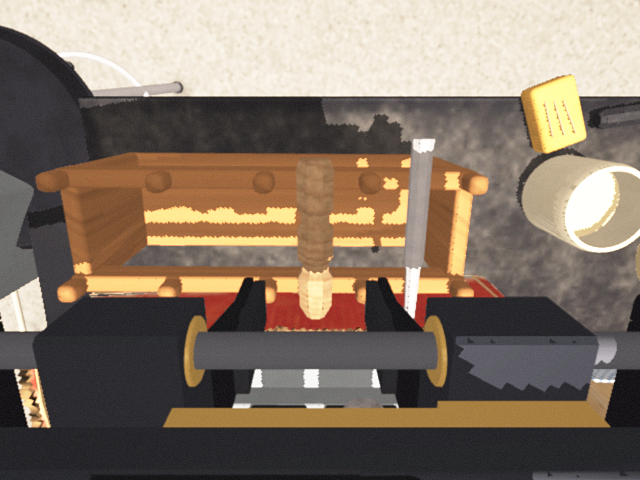

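Punch and slicker both rest square across the rails, in slots 4 and 3. Next is the die.

```bash
python3 -m pendant '[{"translation":[2.38,-2.7,0],"angular":[0,0,0],"hand":0.25},{"translation":[2.38,-2.7,0],"angular":[0,0,0],"hand":0.25},{"translation":[2.38,-2.7,0],"angular":[0,0,0],"hand":0.25},{"translation":[2.38,-2.7,0],"angular":[0,0,0],"hand":0.25},{"translation":[2.38,-2.7,0],"angular":[0,0,0],"hand":0.25},{"translation":[0,0,-1],"angular":[0,0,0],"hand":0.25},{"translation":[0,0,0],"angular":[0,0,0],"hand":0.25},{"translation":[0,0,0],"angular":[0,0,0],"hand":0.25}]'
python3 - <<'E'
from h import *
cv2.imwrite("pics/w11.png",r.camera("wrist")[:,:,::-1])
need((.586,.230,.18),30)
E
```

```text
time: 15.2
ee_pos: [0.5852, 0.2308, 0.2151]
eef_rot: [0.353, 0.613, -0.354, 0.612]
ft_force: [0.1, -0.5, 1.2]
width: 0.0545
rot [-0.01 -0.06 -0.09]
rot [ 1.0000e-01 -1.0000e-02  1.7991e+02]
t 15.25 tcp [0.5854 0.2311 0.2157] w 0.0542 shift cm [ 0.06 -0.11 -3.57] j7 [-0.08909158  0.1411952 ]
```

View pics/w11.png

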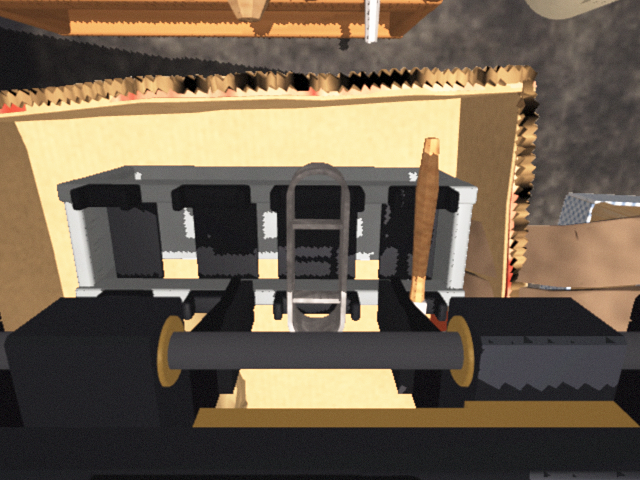

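Run:
```python
from h import *
v=np.array([-.5,.866,0])
A=wback((318,164),.14);print(A,A-.0525*v)
B=wback((317,333),.14);print(B)
B=wback((317,333),.11);print(B)
# leather edge points candidates at several heights
for z in (.1,.14,.18,.22): print(z,wback((520,230),z),np.round(proj("top",wback((520,230),z))))
print(np.round(wback((516,70),.096),3),np.round(wback((505,300),.096),3))
```

```text
[0.5597317 0.2767567 0.14     ] [0.5859817 0.2312917 0.14     ]
[0.60899896 0.19076477 0.14      ]
[0.61789817 0.1755571  0.11      ]
0.1 [0.6968832  0.30142123 0.1       ] [[274. 146.]]
0.14 [0.67300556 0.30100878 0.14      ] [[272. 151.]]
0.18 [0.64912792 0.30059633 0.18      ] [[269. 157.]]
0.22 [0.62525027 0.30018388 0.22      ] [[267. 163.]]
[0.636 0.378 0.096] [0.722 0.256 0.096]
```

```bash
python3 -m pendant '[{"translation":[0,0,-3],"angular":[0,0,0],"hand":0.25},{"translation":[0,0,-3],"angular":[0,0,0],"hand":0.25},{"translation":[0,0,-2],"angular":[0,0,0],"hand":0.25},{"translation":[0,0,-0.9],"angular":[0,0,0],"hand":0.25},{"translation":[0,0,0],"angular":[0,0,0],"hand":0.25},{"translation":[0,0,0],"angular":[0,0,0],"hand":0.25},{"translation":[0,0,0],"angular":[0,0,0],"hand":-1},{"translation":[0,0,0],"angular":[0,0,0],"hand":-1},{"translation":[0,0,0],"angular":[0,0,0],"hand":-1},{"translation":[0,0,0],"angular":[0,0,0],"hand":-1},{"translation":[0,0,0],"angular":[0,0,0],"hand":-1},{"translation":[0,0,0],"angular":[0,0,0],"hand":-1}]' 35
```

```text
time: 16.45
ee_pos: [0.5865, 0.2299, 0.1276]
eef_rot: [0.354, 0.612, -0.353, 0.612]
ft_force: [-1.3, -0.7, 4.3]
width: 0.0336
```

```bash
python3 -m pendant '[{"translation":[0,0,1],"angular":[0,0,0],"hand":-1},{"translation":[0,0,2],"angular":[0,0,0],"hand":-1},{"translation":[0,0,3],"angular":[0,0,0],"hand":-1},{"translation":[0,0,3],"angular":[0,0,0],"hand":-1},{"translation":[0,0,1],"angular":[0,0,0],"hand":-1},{"translation":[-2.49,1.47,0],"angular":[0,0,0],"hand":-1},{"translation":[-2.49,1.47,0],"angular":[0,0,0],"hand":-1},{"translation":[-2.49,1.47,0],"angular":[0,0,0],"hand":-1},{"translation":[-2.49,1.47,0],"angular":[0,0,0],"hand":-1},{"translation":[-2.49,1.47,0],"angular":[0,0,0],"hand":-1},{"translation":[-2.49,1.47,0],"angular":[0,0,0],"hand":-1},{"translation":[-2.49,1.47,0],"angular":[0,0,0],"hand":-1},{"translation":[0,0,0],"angular":[0,0,0],"hand":-1},{"translation":[0,0,-3],"angular":[0,0,0],"hand":-1},{"translation":[0,0,-3],"angular":[0,0,0],"hand":-1},{"translation":[0,0,-2],"angular":[0,0,0],"hand":-1},{"translation":[0,0,-1.2],"angular":[0,0,0],"hand":-1},{"translation":[0,0,0],"angular":[0,0,0],"hand":-1},{"translation":[0,0,0],"angular":[0,0,0],"hand":-1}]'
python3 - <<'E'
from h import *
cv2.imwrite("pics/w12.png",r.camera("wrist")[:,:,::-1])
need((.4123,.3327,.1276),30)
E
```

```text
time: 18.35
ee_pos: [0.4124, 0.3328, 0.1356]
eef_rot: [0.354, 0.612, -0.354, 0.612]
ft_force: [-0.2, 0.2, -3.0]
width: 0.0337
rot [-0.06  0.06  0.02]
rot [ 1.0000e-01  9.0000e-02 -1.7998e+02]
t 18.4 tcp [0.4125 0.3331 0.1361] w 0.0337 shift cm [-0.02 -0.04 -0.85] j7 [-0.02952473 -0.21783107]
```

View pics/w12.png

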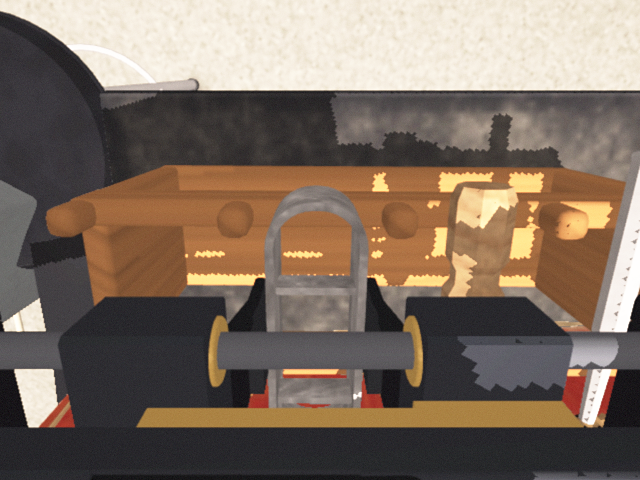

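```bash
python3 -m pendant '[{"translation":[0,0,-0.4],"angular":[0,0,0],"hand":-1},{"translation":[0,0,-0.4],"angular":[0,0,0],"hand":-1},{"translation":[0,0,0],"angular":[0,0,0],"hand":-1},{"translation":[0,0,0],"angular":[0,0,0],"hand":-1},{"translation":[0,0,0],"angular":[0,0,0],"hand":-0.15},{"translation":[0,0,0],"angular":[0,0,0],"hand":0},{"translation":[0,0,0],"angular":[0,0,0],"hand":0.15},{"translation":[0,0,0],"angular":[0,0,0],"hand":0.15},{"translation":[0,0,0],"angular":[0,0,0],"hand":0.15},{"translation":[0,0,1],"angular":[0,0,0],"hand":0.15},{"translation":[0,0,3],"angular":[0,0,0],"hand":0.15},{"translation":[0,0,4],"angular":[0,0,0],"hand":0.15},{"translation":[0,0,4],"angular":[0,0,0],"hand":0.15},{"translation":[0,0,0],"angular":[0,0,0],"hand":0.15},{"translation":[0,0,0],"angular":[0,0,0],"hand":0.15}]'
python3 - <<'E'
from h import *
cv2.imwrite("pics/w13.png",r.camera("wrist")[:,:,::-1])
cv2.imwrite("pics/t13.png",r.camera("top")[:,:,::-1])
need((.6427,.2608,.25),30)
E
```

```text
time: 19.9
ee_pos: [0.4123, 0.3331, 0.2485]
eef_rot: [0.355, 0.612, -0.353, 0.613]
ft_force: [0.7, -1.6, -1.1]
width: 0.0501
rot [ 0.04 -0.04  0.01]
rot [-6.0000e-02 -6.0000e-02 -1.7999e+02]
t 20.0 tcp [0.4116 0.3324 0.2465] w 0.0496 shift cm [23.11 -7.16  0.35] j7 [-0.01552976 -0.22892933]
```

View pics/w13.png

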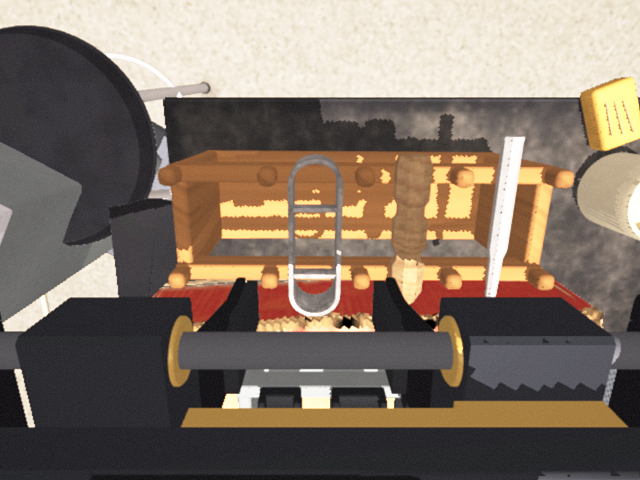

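View pics/t13.png

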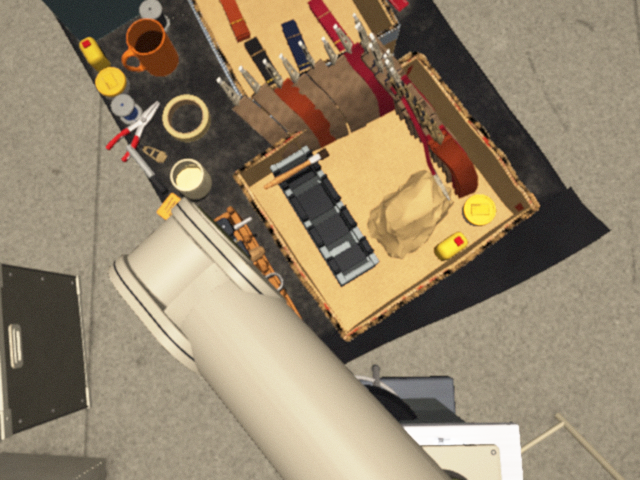

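```bash
python3 -m pendant '[{"translation":[2.3,-0.7,4],"angular":[0,0,0],"hand":-0.2},{"translation":[2.3,-0.7,3.4],"angular":[0,0,0],"hand":-0.2},{"translation":[2.3,-0.7,0],"angular":[0,0,0],"hand":-0.2},{"translation":[2.3,-0.7,0],"angular":[0,0,0],"hand":-0.2},{"translation":[2.3,-0.7,0],"angular":[0,0,0],"hand":-0.2},{"translation":[2.3,-0.7,0],"angular":[0,0,0],"hand":-0.2},{"translation":[2.3,-0.7,0],"angular":[0,0,0],"hand":-0.2},{"translation":[2.3,-0.7,0],"angular":[0,0,0],"hand":-0.2},{"translation":[2.3,-0.7,0],"angular":[0,0,0],"hand":-0.2},{"translation":[2.3,-0.7,0],"angular":[0,0,0],"hand":-0.2},{"translation":[0,0,0],"angular":[0,0,0],"hand":-0.2},{"translation":[0,0,0],"angular":[0,0,0],"hand":-0.2}]'
python3 - <<'E'
from h import *
cv2.imwrite("pics/w14.png",r.camera("wrist")[:,:,::-1])
cv2.imwrite("pics/s14.png",cv2.resize(r.camera("scene")[120:340,150:450],None,fx=2.6,fy=2.6,interpolation=2)[:,:,::-1])
need((.6427,.2608,.25),30)
E
python3 -c "
import cv2;i=cv2.imread('pics/t13.png');cv2.imwrite('pics/t13z.png',cv2.resize(i[50:200,200:400],None,fx=4,fy=4,interpolation=2))"
```

```text
time: 21.2
ee_pos: [0.6417, 0.2625, 0.3194]
eef_rot: [0.353, 0.613, -0.355, 0.612]
ft_force: [-0.5, -0.1, -0.8]
width: 0.0349
rot [-0.01 -0.07 -0.04]
rot [ 1.0000e-01 -1.0000e-02  1.7996e+02]
t 21.3 tcp [0.6411 0.2634 0.3205] w 0.0346 shift cm [ 0.16 -0.26 -7.05] j7 [-0.11910859  0.13954926]
```

View pics/w14.png

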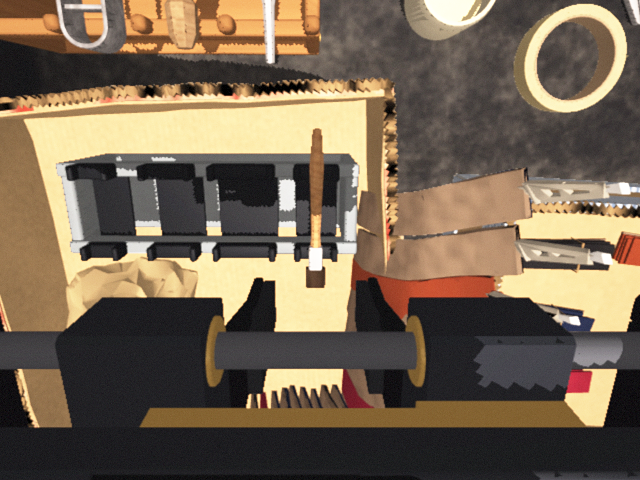

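View pics/s14.png

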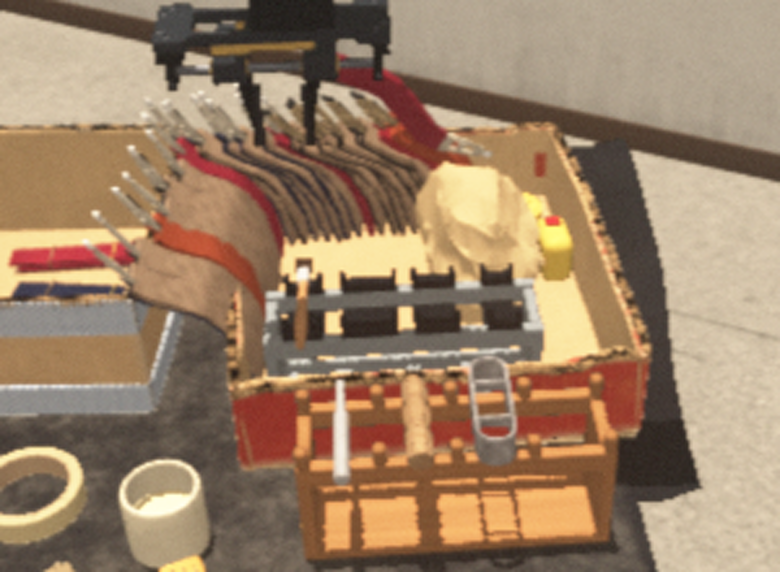

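View pics/t13z.png

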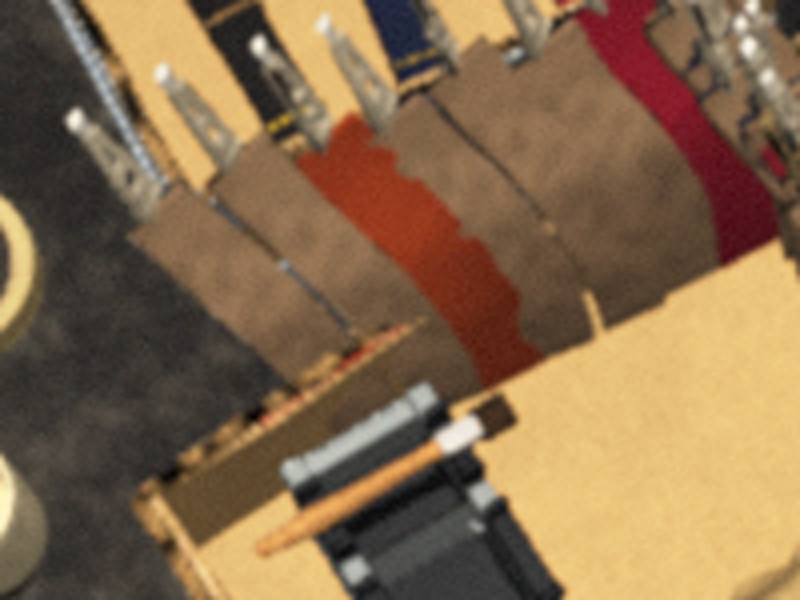

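```bash
cat > tri.py <<'E'
from h import *
def tri(top,wr):
    i=r.camera_info("top");R=cv2.Rodrigues(i['rvec'])[0];o1=-R.T@i['tvec'];d1=R.T@np.array([(top[0]-i['cx'])/i['fx'],(top[1]-i['cy'])/i['fy'],1])
    s,Rw=st();w=r.camera_info("wrist");M=w['mount'];o2=s['ee_pos']+Rw@M[:3,3];d2=Rw@M[:3,:3]@np.array([(wr[0]-w['cx'])/w['fx'],(wr[1]-w['cy'])/w['fy'],1])
    A=np.c_[d1,-d2];k=np.linalg.lstsq(A,o2-o1,rcond=None)[0];p=o1+k[0]*d1;q=o2+k[1]*d2
    print(np.round((p+q)/2,3),'gap',round(np.linalg.norm(p-q)*1000,1))
c=np.array([.6427,.2608]);u=np.array([.866,.5]);v=np.array([-.5,.866])
if __name__=="__main__":
    tri((233.75,108.75),(522,170));tri((242,97),(531,216));tri((252.5,97.5),(531,216));tri((288.75,132.5),(386,235))
    tri((295,170),(317,205))
    # envelope for body bottom z
    P=[np.r_[c+a*u+b*v,z] for z in (.17,) for a,b in ((.095,-.0375),(.095,.0375))];print(np.round(P,3))
E
python3 tri.py
```

```text
[0.756 0.371 0.149] gap 2.9
[0.751 0.344 0.208] gap 0.3
[0.786 0.342 0.139] gap 14.9
[0.71  0.271 0.121] gap 10.3
[0.644 0.262 0.106] gap 4.5
[[0.744 0.276 0.17 ]
 [0.706 0.341 0.17 ]]
```

Run:
```python
from h import *
def ray(cam,p):
    i=r.camera_info(cam);R=cv2.Rodrigues(i['rvec'])[0];return -R.T@i['tvec'],R.T@np.array([(p[0]-i['cx'])/i['fx'],(p[1]-i['cy'])/i['fy'],1])
def tri2(a,b):
    o1,d1=ray("top",a);o2,d2=ray("scene",b);k=np.linalg.lstsq(np.c_[d1,-d2],o2-o1,rcond=None)[0];p=o1+k[0]*d1;q=o2+k[1]*d2;print(np.round((p+q)/2,3),'gap',round(np.linalg.norm(p-q)*1000,1))
S=lambda x,y:(150+x/2.6,120+y/2.6)
T=lambda x,y:(200+x/4,50+y/4)
tri2(T(135,235),S(133,285)); tri2(T(295,385),S(228,330)); 
tri2(T(300,155),S(160,225)) # orange start left
tri2(T(355,115),S(175,215))
tri2(T(420,390),S(290,300)) # stand far corner sanity
tri2(T(265,548),S(302,345)) # brush tail sanity
tri2(T(75,118),S(85,245)) # clip1 tip
tri2(T(162,73),S(95,215)) # clip2 tip
# mid outer-edge in wrist
# envelope shown in scene
c=np.array([.6427,.2608]);u=np.array([.866,.5]);v=np.array([-.5,.866])
P=[np.r_[c+a*u+b*v,z] for z in (.167,) for a,b in ((.095,-.0375),(.095,.0375),(-.095,.0375),(-.095,-.0375))]
im=cv2.imread("pics/s14.png");q=proj("scene",P);q=np.round((q-[150,120])*2.6).astype(int);cv2.polylines(im,[q],True,(0,255,0))
for p,n in zip(P[:2],q[:2]):
    g=np.round((proj("scene",np.r_[p[:2],.12])[0]-[150,120])*2.6).astype(int);cv2.line(im,tuple(map(int,n)),tuple(map(int,g)),(255,0,0))
cv2.imwrite("pics/s15.png",im)
```

```text
[0.747 0.366 0.173] gap 3.9
[0.7   0.303 0.092] gap 1.5
[0.775 0.288 0.184] gap 0.9
[0.787 0.261 0.179] gap 16.6
[0.684 0.237 0.093] gap 21.9
[0.611 0.315 0.114] gap 2.3
[0.779 0.383 0.219] gap 0.7
[0.798 0.344 0.222] gap 0.3
```

View pics/s15.png

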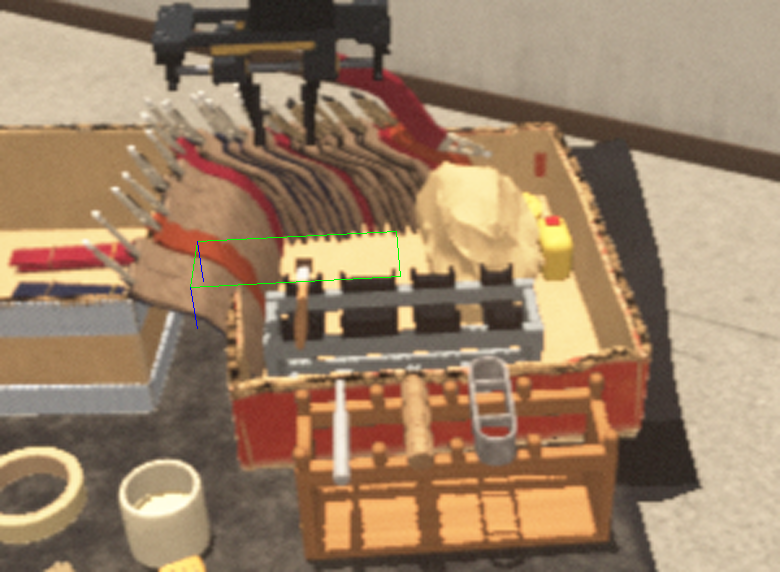

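Run:
```python
from h import *
A=wback((317,129),.116);B=wback((315.5,287),.116);d=A-B;print((A+B)/2,np.linalg.norm(d),np.degrees(np.arctan2(d[1],d[0]))-90)
print(wback((317,200),.116))
need((A+B)/2,30)
```

```text
[0.64352113 0.25890026 0.116     ] 0.13997897429201078 29.49761469265721
[0.63859001 0.26878972 0.116     ]
rot [-0.01 -0.07 -0.04]
rot [ 1.0000e-01 -1.0000e-02  1.7996e+02]
t 21.3 tcp [0.6411 0.2634 0.3205] w 0.0346 shift cm [  0.24  -0.45 -20.45] j7 [-0.11910859  0.13954926]
```

```bash
python3 -m pendant '[{"translation":[0.1,-0.2,-3],"angular":[0,0,0],"hand":-0.2},{"translation":[0.1,-0.2,-3],"angular":[0,0,0],"hand":-0.2},{"translation":[0,0,-3],"angular":[0,0,0],"hand":-0.2},{"translation":[0,0,-3],"angular":[0,0,0],"hand":-0.2},{"translation":[0,0,-3],"angular":[0,0,0],"hand":-0.2},{"translation":[0,0,0],"angular":[0,0,0],"hand":-0.2},{"translation":[0,0,0],"angular":[0,0,0],"hand":-0.2},{"translation":[0,0,0],"angular":[0,0,0],"hand":-0.2}]'
python3 - <<'E'
from h import *
cv2.imwrite("pics/w16.png",r.camera("wrist")[:,:,::-1])
cv2.imwrite("pics/s16.png",cv2.resize(r.camera("scene")[120:340,150:450],None,fx=2.6,fy=2.6,interpolation=2)[:,:,::-1])
need((.6435,.2589,.126),30)
E
```

```text
time: 22.1
ee_pos: [0.6446, 0.2594, 0.1735]
eef_rot: [0.354, 0.612, -0.353, 0.613]
ft_force: [-0.4, 0.2, -0.2]
width: 0.035
rot [-0.08  0.16  0.  ]
rot [ 2.5e-01  1.3e-01 -1.8e+02]
t 22.2 tcp [0.6447 0.2592 0.1733] w 0.0348 shift cm [-0.12 -0.03 -4.73] j7 [-0.12936308  0.15836546]
```

View pics/w16.png

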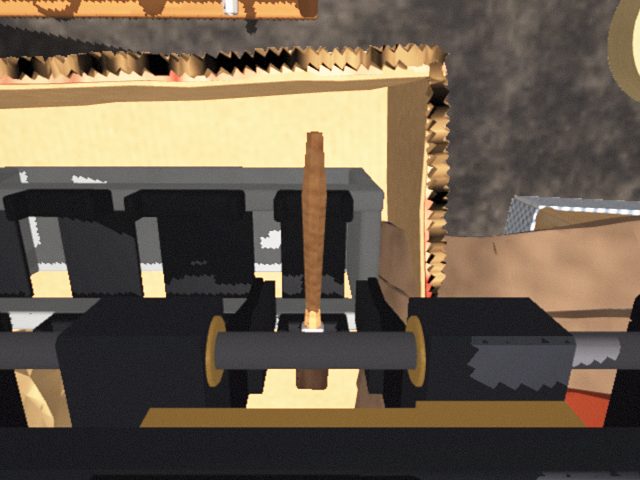

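View pics/s16.png

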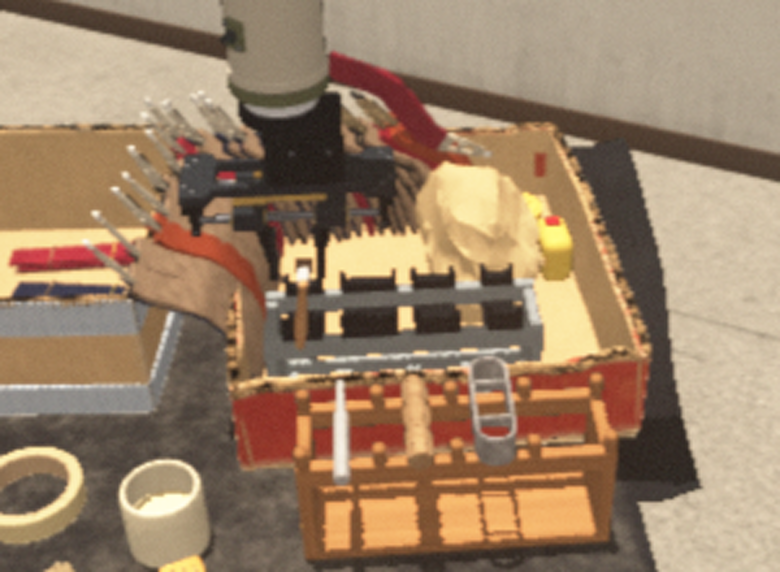

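```bash
python3 -m pendant '[{"translation":[0,0,0],"angular":[4,-6.93,0],"hand":-0.2},{"translation":[-0.1,-0.05,-1.5],"angular":[0,0,0],"hand":-0.2},{"translation":[0,0,-1.5],"angular":[0,0,0],"hand":-0.2},{"translation":[0,0,-0.7],"angular":[0,0,0],"hand":-0.2},{"translation":[0,0,0],"angular":[0,0,0],"hand":-0.2},{"translation":[0,0,0],"angular":[0,0,0],"hand":-0.2}]'
```

```text
time: 22.8
ee_pos: [0.6436, 0.2586, 0.1342]
eef_rot: [0.395, 0.586, -0.31, 0.636]
ft_force: [-0.3, -0.8, -0.6]
width: 0.0346
```

```bash
python3 -m pendant '[{"translation":[0,0,-0.4],"angular":[0,0,0],"hand":-0.2},{"translation":[0,0,-0.4],"angular":[0,0,0],"hand":-0.2},{"translation":[0,0,0],"angular":[0,0,0],"hand":-0.2},{"translation":[0,0,0],"angular":[0,0,0],"hand":-1},{"translation":[0,0,0],"angular":[0,0,0],"hand":-1},{"translation":[0,0,0],"angular":[0,0,0],"hand":-1},{"translation":[0,0,0],"angular":[0,0,0],"hand":-1},{"translation":[0,0,0],"angular":[0,0,0],"hand":-1}]' 22
python3 - <<'E'
from h import *
cv2.imwrite("pics/w17.png",r.camera("wrist")[:,:,::-1])
E
```

```text
time: 23.6
ee_pos: [0.643, 0.2582, 0.1262]
eef_rot: [0.396, 0.586, -0.31, 0.636]
ft_force: [0.4, -0.3, 1.0]
width: 0.01
```

View pics/w17.png

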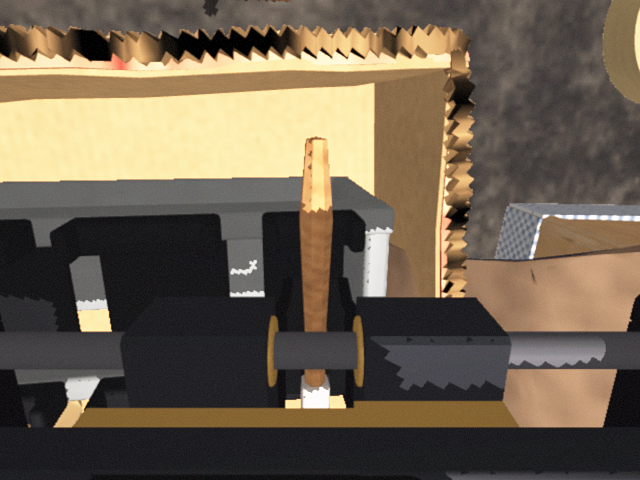

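```bash
python3 -m pendant '[{"translation":[0,0,1],"angular":[0,0,0],"hand":-1},{"translation":[0,0,2],"angular":[0,0,0],"hand":-1},{"translation":[0,0,3],"angular":[0,0,0],"hand":-1},{"translation":[0,0,3],"angular":[0,0,0],"hand":-1},{"translation":[0,0,1],"angular":[0,0,0],"hand":-1},{"translation":[-2.86,0.43,0],"angular":[-1,1.73,0],"hand":-1},{"translation":[-2.86,0.43,0],"angular":[-1,1.73,0],"hand":-1},{"translation":[-2.86,0.43,0],"angular":[-1,1.73,0],"hand":-1},{"translation":[-2.86,0.43,0],"angular":[-1,1.73,0],"hand":-1},{"translation":[-2.86,0.43,0],"angular":[0,0,0],"hand":-1},{"translation":[-2.86,0.43,0],"angular":[0,0,0],"hand":-1},{"translation":[-2.86,0.43,0],"angular":[0,0,0],"hand":-1},{"translation":[-2.86,0.43,0],"angular":[0,0,0],"hand":-1},{"translation":[-2.86,0.43,0],"angular":[0,0,0],"hand":-1},{"translation":[-2.86,0.43,0],"angular":[0,0,0],"hand":-1},{"translation":[0,0,0],"angular":[0,0,0],"hand":-1},{"translation":[0,0,-3],"angular":[0,0,0],"hand":-1},{"translation":[0,0,-3],"angular":[0,0,0],"hand":-1},{"translation":[0,0,0],"angular":[0,0,0],"hand":-1},{"translation":[0,0,0],"angular":[0,0,0],"hand":-1}]'
python3 - <<'E'
from h import *
cv2.imwrite("pics/w18.png",r.camera("wrist")[:,:,::-1])
need((.3568,.3008,.126),30)
E
```

```text
time: 25.65
ee_pos: [0.3574, 0.301, 0.1665]
eef_rot: [0.354, 0.612, -0.354, 0.612]
ft_force: [-0.3, -0.3, -0.9]
width: 0.0099
rot [-0.04  0.06  0.04]
rot [ 1.0000e-01  7.0000e-02 -1.7996e+02]
t 25.7 tcp [0.3577 0.3015 0.1673] w 0.0102 shift cm [-0.09 -0.07 -4.13] j7 [-0.00537197 -0.2701566 ]
```

View pics/w18.png

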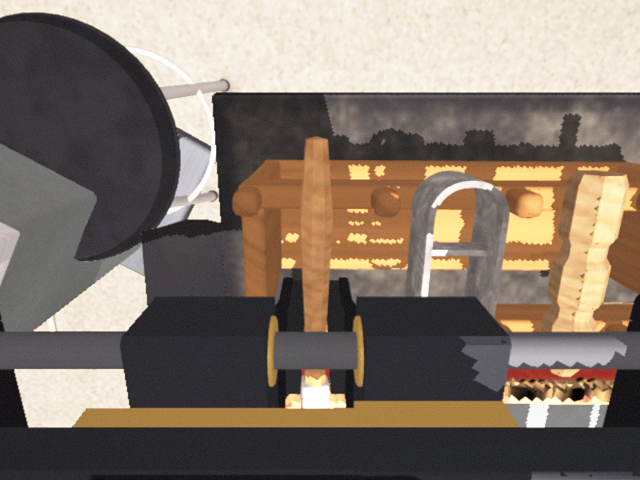

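```bash
python3 -m pendant '[{"translation":[0,0,-2],"angular":[0,0,0],"hand":-1},{"translation":[0,0,-1.2],"angular":[0,0,0],"hand":-1},{"translation":[0,0,-0.4],"angular":[0,0,0],"hand":-1},{"translation":[0,0,-0.4],"angular":[0,0,0],"hand":-1},{"translation":[0,0,0],"angular":[0,0,0],"hand":-1},{"translation":[0,0,0],"angular":[0,0,0],"hand":-1}]'
```

```text
time: 26.3
ee_pos: [0.3572, 0.3015, 0.1266]
eef_rot: [0.354, 0.612, -0.353, 0.612]
ft_force: [0.4, -0.2, -0.0]
width: 0.01
```

```bash
python3 -m pendant '[{"translation":[0,0,-0.05],"angular":[0,0,0],"hand":-1},{"translation":[0,0,0],"angular":[0,0,0],"hand":-0.65},{"translation":[0,0,0],"angular":[0,0,0],"hand":-0.4},{"translation":[0,0,0],"angular":[0,0,0],"hand":-0.2},{"translation":[0,0,0],"angular":[0,0,0],"hand":0},{"translation":[0,0,0],"angular":[0,0,0],"hand":0},{"translation":[0,0,1],"angular":[0,0,0],"hand":0},{"translation":[0,0,3],"angular":[0,0,0],"hand":0},{"translation":[0,0,4],"angular":[0,0,0],"hand":0},{"translation":[0,0,4],"angular":[0,0,0],"hand":0},{"translation":[1,-4,3],"angular":[0,0,0],"hand":0},{"translation":[1,-4,3],"angular":[0,0,0],"hand":0},{"translation":[1,-4,0],"angular":[0,0,0],"hand":0},{"translation":[1,-4,0],"angular":[0,0,0],"hand":0},{"translation":[1,-4,0],"angular":[0,0,0],"hand":0},{"translation":[0,0,0],"angular":[0,0,0],"hand":0},{"translation":[0,0,0],"angular":[0,0,0],"hand":0}]'
python3 - <<'E'
from h import *
cv2.imwrite("pics/t19.png",cv2.resize(r.camera("top")[140:370,130:430],None,fx=2.6,fy=2.6,interpolation=2)[:,:,::-1])
cv2.imwrite("pics/w19.png",r.camera("wrist")[:,:,::-1])
E
```

```text
time: 28.0
ee_pos: [0.4066, 0.1025, 0.3045]
eef_rot: [0.354, 0.612, -0.354, 0.612]
ft_force: [-0.5, -0.2, -0.2]
width: 0.0434
```

View pics/t19.png

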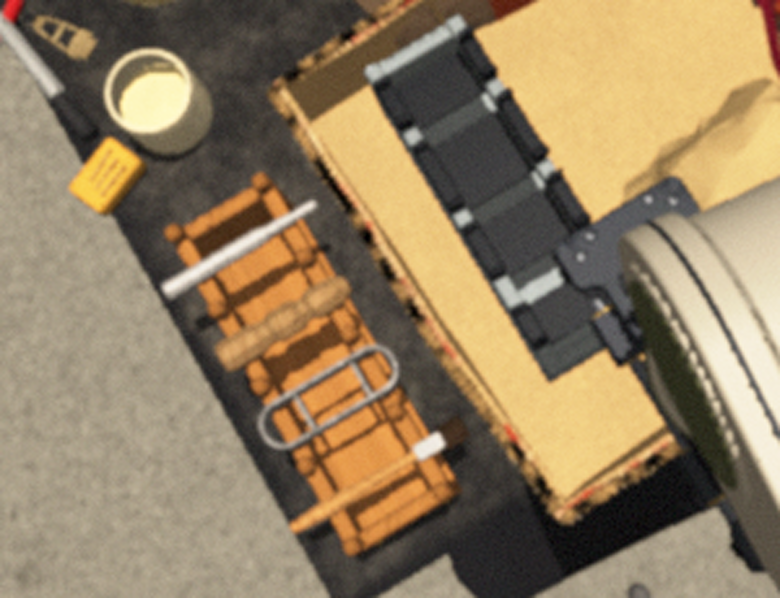

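View pics/w19.png

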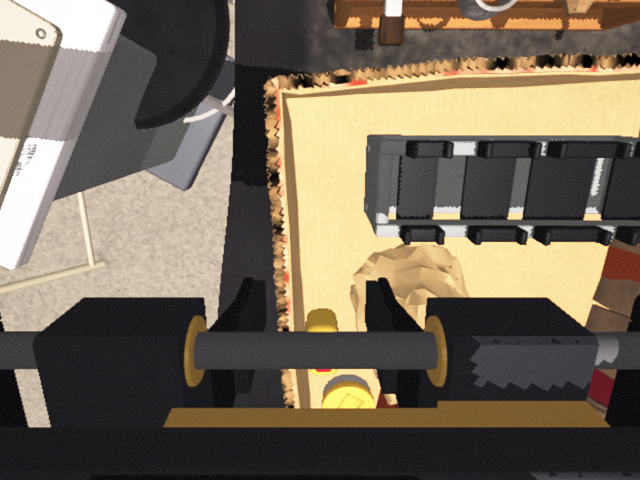

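Run:
```python
from h import *
t=np.array([.44,.3487]);th=np.radians(29.95);u=np.array([np.cos(th),np.sin(th)]);v=np.array([-u[1],u[0]])
for n,a,b,z in (('punch',(167,292),(315,204),.1165),('slicker',(222,359),(347,286),.121),('die',(262,432),(397,364),.14),('brush',(293,528),(463,429),.116)):
    q=[]
    for p in (a,b):
        w=back("top",(p[1]/2.6+140-.3,p[0]/2.6+130-.3),z)[:2]-t;q.append([w@u*1000,w@v*1000])
    q=np.array(q);d=q[0]-q[1];print(n,'centre mm',np.round(q.mean(0),1),'len',round(np.linalg.norm(d)),'ang',round(np.degrees(np.arctan2(d[0],d[1])),1))
r.close_job()
```

```text
punch centre mm [95.   1.7] len 123 ang 0.2
slicker centre mm [31.1  1.4] len 102 ang 0.9
die centre mm [-33.9  -1. ] len 103 ang 4.7
brush centre mm [-97.    0.5] len 136 ang 1.3
the job is handed in; nothing more can be done
```

All four tools are in the comb rack in reverse order, and I handed the job in at about 28 s of the 90 s allowed. From the farthest slot to the nearest they are punch, slicker, strap die and brush.

**Final check:** I measured the tools from the last top picture, in the rack's frame. Each tool is within about 2 mm of its slot's middle along the row and within 2 mm of the rack's centre line. The die's 4.7° is partly pixel-reading error; the others are within 1.3° of square. The limits are 26 mm, 18 mm and 17°.

**Not measured directly:** I did not measure the tools' final height or tilt. They look flat on both rails in the pictures, and each was released at about the height at which it was gripped on the stand.

**Robot and surroundings:** The gripper ended clear of everything, and the forces reported stayed within about 5 N. I did not re-measure the glue pot, wax block, round tin or tape measure at the end. The pot and block look undisturbed in the last picture, the tin and tape only show partly behind the gripper, and no move went near any of them.

**Disagreements along the way:**
- The stand's direction measured about 30°, not the stated 33°.
- The wrist and top cameras differed by a few millimetres on the stand and rack positions, so I re-checked each tool up close before gripping it.
- Height estimates for the leather near the brush varied (roughly 0.09–0.21 m), so I tilted the gripper 8° away from it for that grasp.

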